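Bridge two tray tiers and stand the incense holder on the span

ROBOT

A 6-joint arm with a two-finger parallel gripper is mounted at the origin on the work surface. World frame = base frame: x ahead of the robot, y to its left, z up, the work surface at z = 0. Lengths are in m, angles in rad, forces in N, time in s.
With the tool pointing down it reaches from about 0.225 to 0.875 m from the base axis. Payload 3.4 kg.
Tool frame: the origin (TCP) lies midway between the tips of the shut fingers; the grasp point (between the pads) lies grasp_offset behind it (grasp_offset is the distance from the TCP to the grasp point, in m); z points along the fingers, y is the line along which they close (so a half turn about z gives the same grasp; the last joint's range is limited). The gripper opens to 85 mm and grips with 20 to 120 N. Pads are 22 mm wide; open, the fingers measure 114 mm over their backs; the gripper's body (76 mm by 85 mm) begins 54 mm behind the grasp point. The pads swing forward as they close: fully open they stand 13 mm farther back than shut.
Start: joints at [1.064, 0.276, 1.505, -0, 1.361, -0.121], TCP at [0.216, 0.533, 0.231] pointing down, gripper open.
Joint ranges: [-2.89, 2.89], [-0.75, 2.08], [0.22, 2.7], [-1.18, 4.32], [0.11, 2.71], [-2.7, 2.7]. Speed limits (rad/s): [2.57, 2.57, 3.14, 3.14, 3.14, 3.14].

INTERFACE

Orientations are given as a rotation vector (axis times angle).
In Python, from cell import state, snapshot, hand_in, grasp_offset gives the robot as it stands.
- The arm moves only by the shell command python3 -m jog 'ROWS'. ROWS is text: rows parted by semicolons, each of 5 numbers parted by spaces: the shift along the tool's x, y, z as a fraction of full scale, then the turn about the tool's z as a fraction of full scale, then the opening, from 0 (shut) to 1 (fully open). In form: x y z yaw claw; .... A call has 1 to 12 rows; each row is the pose to reach, as a shift and turn from the pose commanded when the call began, along the tool's axes at that moment; what a row does not reach only later rows make up. Full scale, the value 1, is 500 mm for a shift and 90 degrees for a turn. A row lasts 1/12 s, in which the tool goes at most 41.7 mm and 7.16 degrees, less where a joint would pass 70% of its speed; a pose out of reach is approached as far as the arm can. A call with a number of a shift or a turn outside -1 to 1 is refused whole. A call with a gripper value outside its range is refused whole. The fingers move at their own pace and stop on an object; the grip force is fixed at half the most. Time passes only in rows, so rows that repeat a pose let the fingers close. It gives the time, the measured TCP pose, the force, the opening and the grip force at its end, in the units of the state.
- state(): the state, without advancing time (a new reading comes with each control period).
- snapshot(name): name is "scene" or "top" or "wrist"; returns a dict with "frame" (480x640x3 uint8, blue, green, red), "z_map" (480x640 float32, m along the optical axis (not along the pixel's ray), 0 where there is no reading), "fx", "fy", "cx", "cy" (pixels), "cam_to_world" (4x4, takes a point from camera to world coordinates); the wrist camera has in their place "hand_eye" (4x4, takes a point from camera to tool coordinates, whose origin is the TCP and whose axes are the flange's). Camera axes: x right, y up, looking along -z (the intrinsics and any distortion apply to the point x, -y, -z); pixel columns grow to the right and rows downward; lengths in m; the calibration is good to about 2 mm. A picture is of the moment at which its call begins: read the wrist's pose just before it.
- hand_in(): hands the job in; it is judged then, once.
The state is a dict: "time_s": time; "joint_pos": joint angles; "qvel": joint speeds; "joint_torque": joint torques, N m; "tcp_pos": TCP position; "orientation": TCP orientation; "wrist_force": force on the tool from outside, world axes, zero at the start; "ft_torque": the same for the moment, N m; "gripper_width": finger opening in m; "grip_force": force on a finger pad.
Only numpy, scipy, OpenCV 4.12 (cv2) and the standard library are available. Lean on these libraries where they do the work, as an engineer would, in place of code of your own. Each camera call takes 0.05 s, during which the arm holds its last target. There are 200 camera calls.

TASK

The incense holder must not burn down on plastic, so give it a wooden perch: slide the oak board off the long green tier, keeping it flat on the decks (do not lift it), until it bridges the gap and lies straight with at least 3 cm of its length on each tier. Then stand the ceramic incense holder upright on the board, over the gap, setting it down rather than dropping it. Leave the jar, phone stand, lock key and glasses case where they are.

Things in the scene. Friction and masses are not known exactly. Their poses are not given: they have to be found in the camera images.
- long_tier: Fixed green plastic stacking tier tray, the longer of two: flat deck without rims, 140 mm along its x by 200 mm along its y, deck top 70 mm above the shelf, on four corner posts over a bottom tray. Origin: centre of its footprint, at shelf level. The board starts on this deck. Its yaw varies by up to about 8 degrees.
- short_tier: Fixed green plastic stacking tier tray, the shorter: flat deck without rims, 140 mm along its x by 120 mm along its y, deck top 68 mm above the shelf (2 mm lower than the long tier's, so an arriving board passes over its edge). Origin: centre of its footprint, at shelf level. It stands beyond one end of the long tier, along the long tier's +y or -y (either may occur), in line with it and parallel within 2 degrees, leaving a gap of 60 to 88 mm between the two decks.
- board: Loose pale oak board, 100 mm along its x, 220 mm along its y (its long way), 18 mm thick, about 0.27 kg; too wide for a gripper to span. Origin: centre of its underside; z up. It starts flat on the long tier, roughly along it, its middle within 30 mm of the tier's middle, and slides on it with ordinary friction (a push of a few newtons). Either end may hang past the deck by up to about 40 mm. Pushed straight, it reaches the short tier before it tips.
- holder: Loose blue glazed ceramic incense holder, upright: round foot 56 mm in diameter and 7 mm high, tapering to 36 mm diameter at 12 mm height, a straight column of that diameter up to its top at 52 mm; about 0.12 kg. Origin: centre of its underside; z up. It stands on the bare shelf in one of three places nearer the robot than the tiers.
- jar: Bystander: closed glass jar with steel twist cap, 66 mm in diameter, 95 mm high. Origin: centre of its underside.
- phone_stand: Bystander: orange hard silicone phone stand, foot 70 by 70 mm, leaning back plate about 82 mm high. Origin: centre of its underside.
- lock_key: Bystander: black bicycle lock key lying flat, 73 mm along its x, 7 mm high. Origin: middle of its underside.
- glasses_case: Bystander: blue glasses case, 155 by 62 by 42 mm. Origin: centre of its underside.
There are look-alikes about, which are no part of the job. Of the things shaped like the board, the wooden one is meant.

How it is judged:
By the outcome, as a careful person would: the job done as asked, in the order asked, and still so for the second after the job is handed in, with the robot touching nothing.
It also fails if it takes over 58 s, if anything falls off the work surface, if the arm or the gripper's body presses on something with over 40 N, if the wrist force passes 120 N, or if a joint passes its speed limit or range.

## Working session

There is one attempt and no reset: what is moved stays moved. The work goes in short steps, Python scripts to look and compute and a shell command to move; the robot and the scene stay as the last step left them, time stands still between calls to the robot, and variables do not carry over. Pictures are saved under pics/ and viewed, at most 10 in all, crops included, and the job is handed in when it is done.

```bash
ls; mkdir -p pics; cat > h.py <<'E'
import numpy as np,cv2
from cell import state,snapshot,hand_in,grasp_offset
from scipy.spatial.transform import Rotation as R
def world(s,st=None):
    """per-pixel world points from depth"""
    z=s["z_map"];v,u=np.mgrid[0:480,0:640]
    p=np.stack([(u-s["cx"])/s["fx"]*z,-(v-s["cy"])/s["fy"]*z,-z,np.ones_like(z)],-1)
    T=s.get("cam_to_world")
    if T is None:
        W=np.eye(4);W[:3,:3]=R.from_rotvec(st["orientation"]).as_matrix();W[:3,3]=st["tcp_pos"];T=W@s["hand_eye"]
    return (p@np.array(T).T)[...,:3]
E
python3 - <<'E'
from h import *
print(state(),grasp_offset)
for n in("top","scene"):
    s=snapshot(n);cv2.imwrite(f"pics/{n}.png",s["frame"]);print({k:v for k,v in s.items() if k not in("frame","z_map")})
    np.savez(f"{n}.npz",f=s["frame"],w=world(s),z=s["z_map"])
E
```

```text
pics
{'time_s': 0.0, 'joint_pos': array([ 1.06399830e+00,  2.76606946e-01,  1.50611100e+00,  7.98413486e-06,
        1.36071371e+00, -1.21014662e-01]), 'qvel': array([-2.44943324e-04,  2.68166660e-04,  6.12939755e-04,  1.95072557e-03,
        1.87089784e-05, -1.05776799e-03]), 'joint_torque': array([-6.35055549e-04, -4.16771615e+01, -2.45801622e+01,  1.07629189e-04,
        1.11220303e-02,  5.28982673e-05]), 'tcp_pos': array([0.21611932, 0.53227681, 0.23044172]), 'orientation': array([-6.02128302e-01, -3.08276243e+00,  2.74326412e-03]), 'wrist_force': array([-0.94330048, -0.41785461, -0.08050711]), 'ft_torque': array([ 0.06293066, -0.00233095, -0.04083129]), 'grip_force': 0.0, 'gripper_width': 0.08521986627113415} 0.0187
{'fx': 479.0653021705872, 'fy': 479.0653021705872, 'cx': 318.2371915089037, 'cy': 238.5271048476259, 'cam_to_world': array([[ 0.01989332,  0.98151164, -0.19036584,  0.11360304],
       [-0.99965516,  0.01626217, -0.02061792, -0.01706366],
       [-0.01714097,  0.19071035,  0.98149669,  1.50793289],
       [ 0.        ,  0.        ,  0.        ,  1.        ]])}
{'fx': 453.3667537571038, 'fy': 453.3667537571038, 'cx': 327.528198305315, 'cy': 229.93607895033807, 'cam_to_world': array([[ 0.2591616 , -0.65783797,  0.70716651,  1.20242956],
       [ 0.96561086,  0.16073941, -0.204349  , -0.2383786 ],
       [ 0.020759  ,  0.73580707,  0.67687297,  0.83493923],
       [ 0.        ,  0.        ,  0.        ,  1.        ]])}
```

View pics/top.png

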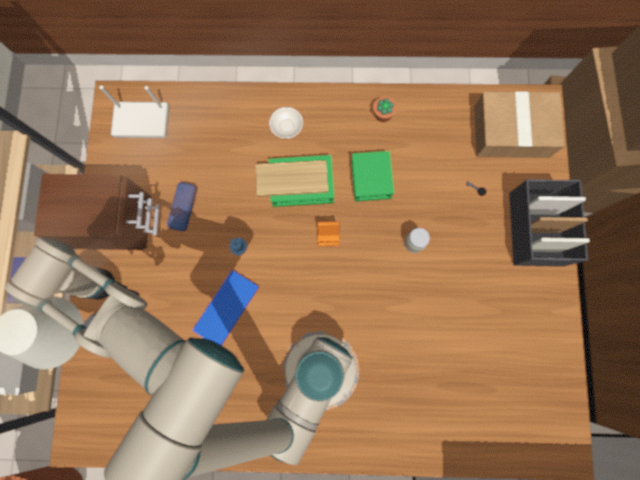

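View pics/scene.png

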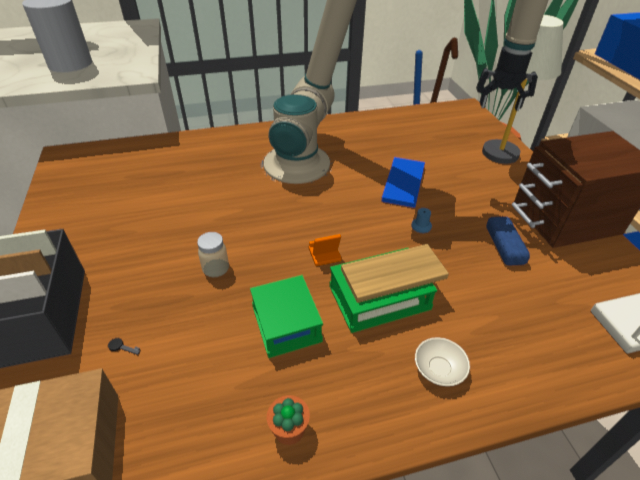

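The oak board is at top px (291,178) on the long tier. The short tier is at (372,175), so the board slides right, towards world -y. The blue panel at (226,307) is board-shaped but not wooden, so the oak one is meant. The holder is the small blue round thing at (238,245). The other blue things are the flat panel and the glasses case (182,206).

```bash
cat > m.py <<'E'
from h import *
d=np.load("top.npz");f,w,z=d["f"],d["w"],d["z"]
hsv=cv2.cvtColor(f,cv2.COLOR_BGR2HSV);H,S,V=cv2.split(hsv)
vv,uu=np.mgrid[0:480,0:640]
def rect(m,n):
    P=w[m][:,:2]; c,s,a=cv2.minAreaRect((P*1000).astype(np.float32)); 
    print(n,m.sum(),"c",np.round(c,1),"size",np.round(s,1),"ang",round(a,1),"z",np.round(np.median(w[m][:,2]),4),"corners",np.round(cv2.boxPoints((c,s,a))).tolist())
def big(m):
    m=cv2.morphologyEx(m.astype(np.uint8),cv2.MORPH_OPEN,np.ones((3,3)));n,l,st,_=cv2.connectedComponentsWithStats(m);return l==1+np.argmax(st[1:,4])
roi=(uu>245)&(uu<345)&(vv>145)&(vv<215)
Z=w[...,2]
rect(big(roi&(Z>.08)&(Z<.1)),"board")
g=(H>45)&(H<75)&(S>150)
rect(big(g&roi&(Z>.06)&(Z<.078)|roi&(Z>.08)&(Z<.1)),"long+board")
rect(big(g&roi&(Z>.06)&(Z<.078)),"long vis")
rect(big(g&(uu>345)&(uu<400)&(vv<215)&(vv>140)&(Z>.06)&(Z<.078)),"short")
h=(uu>220)&(uu<255)&(vv>228)&(vv<262)&(Z>.035)
rect(h,"holder top");print(Z[h].max())
for n,(a,b,c,e) in dict(jar=(400,435,222,258),stand=(310,345,215,250),case=(165,200,178,235)).items():
    rect((uu>a)&(uu<b)&(vv>c)&(vv<e)&(Z>.02),n); 
cv2.imwrite("pics/crop.png",np.hstack([cv2.resize(f[140:220,240:400],(480,240),interpolation=2),cv2.resize(f[210:270,200:280],(320,240),interpolation=2)]))
E
python3 m.py
```

```text
board 2190 c [581.  100.3] size [102.1 220.5] ang 3.9 z 0.0879 corners [[522.0, 207.0], [538.0, -13.0], [640.0, -6.0], [624.0, 214.0]]
long+board 2190 c [581.  100.3] size [102.1 220.5] ang 3.9 z 0.0879 corners [[522.0, 207.0], [538.0, -13.0], [640.0, -6.0], [624.0, 214.0]]Traceback (most recent call last):
  File "m.py", line 15, in <module>
    rect(big(g&roi&(Z>.06)&(Z<.078)),"long vis")
         ~~~^^^^^^^^^^^^^^^^^^^^^^^^
  File "m.py", line 9, in big
    m=cv2.morphologyEx(m.astype(np.uint8),cv2.MORPH_OPEN,np.ones((3,3)));n,l,st,_=cv2.connectedComponentsWithStats(m);return l==1+np.argmax(st[1:,4])
                                                                                                                                  ~~~~~~~~~^^^^^^^^^^
    return _wrapfunc(a, 'argmax', axis=axis, out=out, **kwds)
    return bound(*args, **kwds)
ValueError: attempt to get argmax of an empty sequence
```

```bash
sed -i 's/^g=.*/g=(H>40)\&(H<85)\&(S>120)\nprint([(hsv[v,u].tolist(),np.round(w[v,u],3).tolist()) for u,v in ((372,175),(331,180),(300,158),(300,200),(238,245))])/; s/Z>.06)&(Z<.078/Z>.055)\&(Z<.079/g; s/MORPH_OPEN,np.ones((3,3))/MORPH_OPEN,np.ones((2,2))/' m.py; python3 m.py
```

```text
board 2196 c [375.5  96. ] size [527.3 225.8] ang 0.9 z 0.0878 corners [[110.0, 205.0], [114.0, -21.0], [641.0, -13.0], [637.0, 213.0]]
[([68, 154, 180], [0.597, -0.151, 0.074]), ([66, 134, 181], [0.581, -0.023, 0.066]), ([67, 143, 182], [0.652, 0.076, 0.068]), ([68, 157, 153], [0.532, 0.076, 0.005]), ([105, 106, 118], [0.371, 0.261, 0.053])]
long+board 2841 c [378.8  77.1] size [543.9 241. ] ang 4.7 z 0.0865 corners [[98.0, 175.0], [118.0, -65.0], [660.0, -21.0], [640.0, 219.0]]
long vis 645 c [380.9  52.5] size [543.8 190.2] ang 4.4 z 0.0693 corners [[102.0, 126.0], [117.0, -63.0], [659.0, -21.0], [645.0, 168.0]]
short 1558 c [ 391.5 -126. ] size [137.7 580.9] ang 81.9 z 0.0679 corners [[94.0, -153.0], [669.0, -235.0], [689.0, -99.0], [114.0, -17.0]]
holder top 126 c [249.3 133.5] size [405.4  34.9] ang 47.0 z 0.052 corners [[98.0, -3.0], [124.0, -27.0], [400.0, 270.0], [375.0, 294.0]]
1.5079328889263088
jar 453 c [ 276.6 -154.1] size [ 64.6 421. ] ang 41.2 z 0.0926 corners [[114.0, -17.0], [391.0, -334.0], [440.0, -291.0], [162.0, 26.0]]
stand 324 c [278.6 -17.8] size [330.   63.3] ang 0.6 z 0.0532 corners [[113.0, 12.0], [114.0, -51.0], [444.0, -48.0], [443.0, 15.0]]
case 954 c [305.  267.4] size [669.6 147.4] ang 43.6 z 0.0403 corners [[12.0, 90.0], [114.0, -17.0], [598.0, 445.0], [496.0, 552.0]]
```

View pics/crop.png

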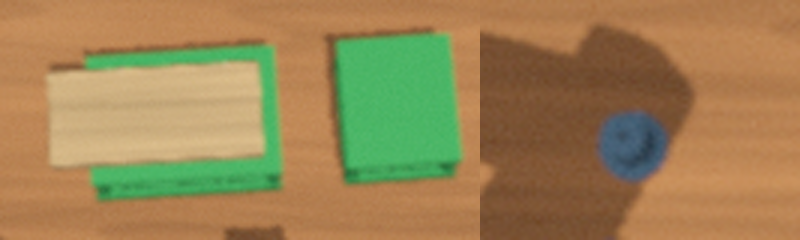

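The crop shows the pale wooden board on the green tier (crop px 155,115) and the blue round holder (632,145). These match the descriptions.

```bash
sed -i 's/m=cv2.morph.*;n,l/m0=m;m=cv2.morphologyEx(m.astype(np.uint8),cv2.MORPH_OPEN,np.ones((3,3)));n,l/; s/return l==1+np.argmax(st\[1:,4\])/return (l==1+np.argmax(st[1:,4]))\&m0/; s/ P=w\[m\]/ m=m\&(z>0);P=w[m]/; s/^Z=.*/Z=np.where(z>0,w[...,2],-1)/; s/^roi=/Z=0;roi=/' m.py; python3 m.py
```

```text
board 2190 c [581.  100.3] size [102.1 220.5] ang 3.9 z 0.0879 corners [[522.0, 207.0], [538.0, -13.0], [640.0, -6.0], [624.0, 214.0]]
[([68, 154, 180], [0.597, -0.151, 0.074]), ([66, 134, 181], [0.581, -0.023, 0.066]), ([67, 143, 182], [0.652, 0.076, 0.068]), ([68, 157, 153], [0.532, 0.076, 0.005]), ([105, 106, 118], [0.371, 0.261, 0.053])]
long+board 2829 c [583.4  93.2] size [141.  234.7] ang 4.3 z 0.0868 corners [[504.0, 205.0], [522.0, -29.0], [663.0, -18.0], [645.0, 216.0]]
long vis 639 c [585.1  70.5] size [141.  189.3] ang 4.3 z 0.0697 corners [[508.0, 160.0], [522.0, -29.0], [663.0, -18.0], [648.0, 170.0]]
short 1554 c [ 603.3 -151.6] size [141.5 115.3] ang 5.2 z 0.0679 corners [[528.0, -101.0], [538.0, -215.0], [679.0, -203.0], [669.0, -88.0]]
holder top 118 c [375.5 268.5] size [33.8 35.2] ang 57.8 z 0.0519 corners [[352.0, 264.0], [381.0, 245.0], [399.0, 273.0], [370.0, 292.0]]
0.059192349297230384
jar 447 c [ 395.5 -288.4] size [61.6 62.5] ang 81.7 z 0.0925 corners [[360.0, -314.0], [422.0, -323.0], [431.0, -262.0], [369.0, -253.0]]
stand 318 c [413.6 -16.5] size [60.  63.3] ang 0.9 z 0.0526 corners [[383.0, 15.0], [384.0, -49.0], [444.0, -48.0], [443.0, 16.0]]
case 948 c [499.5 454.1] size [ 65.4 154.8] ang 79.1 z 0.0403 corners [[417.0, 437.0], [569.0, 407.0], [582.0, 472.0], [430.0, 501.0]]
```

```bash
cat > go.py <<'E'
import sys
from h import *
# usage: go.py x y z ydeg : row fractions to reach world x y z (mm) with tool-y axis heading ydeg (mod 180)
def plan(x,y,z,a):
    st=state();M=R.from_rotvec(st["orientation"]).as_matrix()
    d=M.T@(np.array([x,y,z])/1000-st["tcp_pos"])
    cur=np.degrees(np.arctan2(M[1,1],M[0,1]));t=(cur-a+90)%180-90
    print("tcp",np.round(st["tcp_pos"]*1000,1),"yhead",round(cur,1),"tilt",np.round(M[:,2],3),"q",np.round(st["joint_pos"],2),"F",np.round(st["wrist_force"],1),"t",st["time_s"])
    print("rows",np.round(d/.5,4),"yaw",round(t/90,4))
if __name__=="__main__":plan(*map(float,sys.argv[1:]))
E
python3 go.py 571 247 150 3.9
```

```text
tcp [216.1 532.3 230.5] yhead 67.9 tilt [-0.001 -0.001 -1.   ] q [ 1.06  0.28  1.51  0.    1.36 -0.12] F [-0.3 -0.5  0.1] t 0.1
rows [-0.8723 -0.2614  0.1613] yaw 0.7111
```

```bash
python3 -m jog '-0.872 -0.261 0.161 0.711 0.6;-0.872 -0.261 0.161 0.711 0.6;-0.872 -0.261 0.161 0.711 0.6;-0.872 -0.261 0.161 0.711 0.6;-0.872 -0.261 0.161 0.711 0.6;-0.872 -0.261 0.161 0.711 0.6;-0.872 -0.261 0.161 0.711 0.6;-0.872 -0.261 0.161 0.711 0.6;-0.872 -0.261 0.161 0.711 0.6;-0.872 -0.261 0.161 0.711 0.6;-0.872 -0.261 0.161 0.711 0.6;-0.872 -0.261 0.161 0.711 0.6'; python3 - <<'E'
from h import *
st=state();s=snapshot("wrist");w=world(s,st);cv2.imwrite("pics/w1.png",s["frame"]);print(s["hand_eye"],st["gripper_width"])
f=s["frame"];print(np.round(w[::60,::80,2]*1000))
np.savez("w1.npz",f=f,w=w,z=s["z_map"])
E
python3 go.py 571 247 72 3.9
```

```text
time_s: 1.1
tcp_pos: [0.5764, 0.2426, 0.1487]
orientation: [2.148, 2.288, -0.002]
wrist_force: [-0.0, 0.1, 0.2]
gripper_width: 0.0513
grip_force: 0.0
[[-8.80653004e-05  9.48410906e-01  3.17043759e-01  8.07847477e-02]
 [ 9.99999950e-01  1.80243267e-04 -2.61413077e-04  6.03433933e-04]
 [-3.05072016e-04  3.17043720e-01 -9.48410874e-01 -1.40649885e-01]
 [ 0.00000000e+00  0.00000000e+00  0.00000000e+00  1.00000000e+00]] 0.05130797581630375
[[ -4.  -2.  -2.  -1.  -1.  -1.  -2.  -2.]
 [ -1.  -2.  -2.  -1.  -2.  -2.  -2.  -2.]
 [ -3.  -2.  -3.  -1.  -2.  -1.  -3.  -2.]
 [ -2.  26.  -2.  -2.  -3.  -2.  -1.  -3.]
 [ -4.  -3.  -3.  -2.  -2.  -3.  -2.  -2.]
 [ -1.  -1.  -2. 159.  80.  -3.  -2.  -0.]
 [ -2.  -2. 200. 187.  86. 199. 202.  11.]
 [ -2. 223. 206. 228. 221. 228. 207. 224.]]
tcp [574.1 244.4 148.9] yhead 3.6 tilt [-0.001 -0.002 -1.   ] q [ 0.29  0.4   1.52 -0.    1.22  0.23] F [ 0.1  0.6 -0.1] t 1.15
rows [ 0.0059 -0.0057  0.1538] yaw -0.003
```

View pics/w1.png

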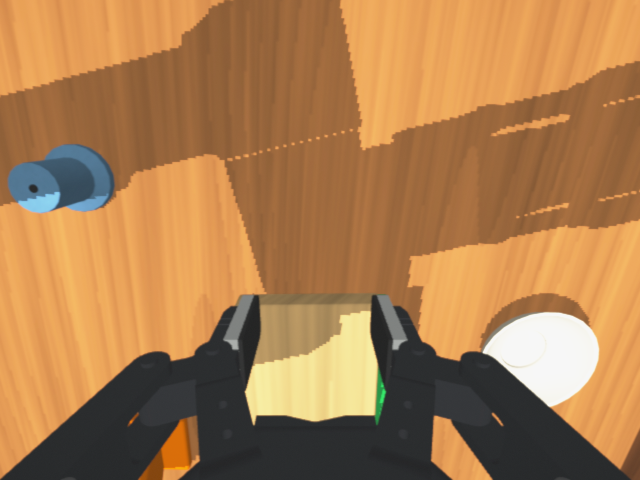

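The wrist view shows the board's +y end at rows 293-305 between the two fingertips (245,297) and (380,297). I'll measure the true tip height and then descend.

```bash
python3 - <<'E'
import numpy as np
d=np.load("w1.npz");w,z=d["w"],d["z"]
for u0,u1 in((225,262),(370,405)):
    P=w[290:345,u0:u1].reshape(-1,3);P=P[(P[:,2]>.12)]
    print(np.round(np.percentile(P,[0,2,50,100],axis=0)*1000,1).tolist())
b=w[285:330,262:370].reshape(-1,3);b=b[(b[:,2]>.08)&(b[:,2]<.095)];print(np.round(b[:,1].max()*1000,1),np.round(b.mean(0)*1000,1))
E
```

```text
[[538.3, 229.3, 148.7], [539.7, 233.1, 152.2], [548.9, 250.7, 169.8], [571.6, 323.8, 289.0]]
[[571.6, 232.7, 150.0], [601.6, 236.3, 152.7], [603.4, 254.3, 170.0], [614.8, 323.8, 289.0]]
213.3 [580.2 201.8  85.6]
```

```bash
python3 -m jog '0.006 -0.002 0.147 -0.003 0.6;0.006 -0.002 0.147 -0.003 0.6;0.006 -0.002 0.147 -0.003 0.6;0.006 -0.002 0.147 -0.003 0.6'; python3 go.py 582 63 75.5 3.9
```

```text
time_s: 1.48
tcp_pos: [0.5677, 0.2511, 0.076]
orientation: [-2.136, -2.3, 0.007]
wrist_force: [-0.1, -0.7, 1.0]
gripper_width: 0.0508
grip_force: 0.0
tcp [567.7 251.1  76. ] yhead 4.2 tilt [-0.005 -0.001 -1.   ] q [0.3  0.46 1.62 0.   1.06 0.23] F [-0.1 -0.7  1. ] t 1.4833
rows [-0.3772  0.0009  0.0012] yaw 0.0037
```

```bash
python3 -m jog '-0.03 0 0 0 0.6;-0.046 0 0 0 0.6;-0.06 0 0 0 0.6;-0.074 0 0 0 0.6;-0.088 0 0 0 0.6;-0.102 0 0 0 0.6;-0.116 0 0 0 0.6;-0.13 0 0 0 0.6;-0.144 0 0 0 0.6;-0.158 0 0 0 0.6;-0.172 0 0 0 0.6;-0.186 0 0 0 0.6'; python3 go.py 582 63 75.5 3.9
cat > look.py <<'E'
from h import *
s=snapshot("top");w=world(s);z=s["z_map"];Z=np.where(z>0,w[...,2],-1);f=s["frame"]
S=cv2.cvtColor(f,cv2.COLOR_BGR2HSV)
v,u=np.mgrid[0:480,0:640]
m=(u>245)&(u<420)&(v>145)&(v<215)&(Z>.079)&(Z<.096)&(S[...,0]<35)&(S[...,0]>8)&(S[...,1]>60)
n,l,st,_=cv2.connectedComponentsWithStats(m.astype(np.uint8));m=l==1+np.argmax(st[1:,4])
c,sz,a=cv2.minAreaRect((w[m][:,:2]*1000).astype(np.float32))
print("board",np.round(c,1),np.round(sz,1),round(a,1),m.sum(),np.round(cv2.boxPoints((c,sz,a))).tolist(),"z",np.round(np.percentile(w[m][:,2],[5,50,95])*1000,1))
cv2.imwrite("pics/look.png",f)
E
python3 look.py
```

```text
time_s: 2.48
tcp_pos: [0.5767, 0.1574, 0.0772]
orientation: [-2.139, -2.3, 0.0]
wrist_force: [-0.7, 3.7, 2.5]
gripper_width: 0.0511
grip_force: 2.0
tcp [576.7 157.4  77.2] yhead 4.2 tilt [-0.  0. -1.] q [0.15 0.43 1.68 0.   1.03 0.08] F [-0.7  3.7  2.5] t 2.4833
rows [-0.189  -0.0032  0.0034] yaw 0.003
board [585.   23.7] [103.1 195.2] 3.9 1925 [[527.0, 117.0], [540.0, -77.0], [643.0, -70.0], [630.0, 125.0]] z [82.8 87.8 92.8]
```

```bash
python3 -m jog '-0.016 0 0 0 0.6;-0.032 0 0 0 0.6;-0.048 0 0 0 0.6;-0.064 0 0 0 0.6;-0.08 0 0 0 0.6;-0.096 0 0 0 0.6;-0.112 0 0 0 0.6;-0.128 0 0 0 0.6;-0.144 0 0 0 0.6;-0.16 0 0 0 0.6;-0.174 0 0 0 0.6;-0.182 0 0 0 0.6'; python3 go.py 582 63 75.5 3.9; python3 look.py
```

```text
time_s: 3.53
tcp_pos: [0.5835, 0.0662, 0.0774]
orientation: [2.14, 2.3, 0.0]
wrist_force: [0.2, 2.5, 1.6]
gripper_width: 0.0513
grip_force: 1.2
tcp [583.5  66.2  77.4] yhead 4.1 tilt [ 0. -0. -1.] q [-0.01  0.42  1.7  -0.    1.02 -0.08] F [0.2 2.5 1.6] t 3.5333
rows [-0.0061 -0.0035  0.0037] yaw 0.0026
board [592.8 -69.9] [103.3 186.7] 4.1 1845 [[535.0, 19.0], [548.0, -167.0], [651.0, -159.0], [638.0, 27.0]] z [82.3 87.7 92.5]
```

```bash
python3 -m jog '0.04 0 0 0 0.6;0.05 0 0 0 0.6;0.05 0 -0.08 0 0.7;0.05 0 -0.16 0 0.7;0.05 0 -0.2 0 0.7;0.05 0 -0.2 0 0.7'; python3 go.py 375.5 268.5 150 70
```

```text
time_s: 4.08
tcp_pos: [0.5851, 0.0921, 0.183]
orientation: [2.132, 2.296, 0.011]
wrist_force: [1.2, -0.1, 0.0]
gripper_width: 0.06
grip_force: 0.0
tcp [585.1  92.1 183. ] yhead 4.2 tilt [ 0.011 -0.001 -1.   ] q [ 0.04  0.33  1.55 -0.    1.25 -0.03] F [ 1.2 -0.1  0. ] t 4.0833
rows [ 0.3831 -0.3926  0.0611] yaw -0.7306
```

```bash
python3 -m jog '0.383 -0.393 0.06 -0.73 0.75;0.383 -0.393 0.06 -0.73 0.75;0.383 -0.393 0.06 -0.73 0.75;0.383 -0.393 0.06 -0.73 0.75;0.383 -0.393 0.06 -0.73 0.75;0.383 -0.393 0.06 -0.73 0.75;0.383 -0.393 0.06 -0.73 0.75;0.383 -0.393 0.06 -0.73 0.75;0.383 -0.393 0.06 -0.73 0.75;0.383 -0.393 0.06 -0.73 0.75;0.383 -0.393 0.06 -0.73 0.75;0.383 -0.393 0.06 -0.73 0.75'; python3 - <<'E'
from h import *
st=state();s=snapshot("wrist");w=world(s,st);f=s["frame"];cv2.imwrite("pics/w2.png",f)
h=cv2.cvtColor(f,cv2.COLOR_BGR2HSV);z=s["z_map"]
m=(z>0)&(h[...,0]>95)&(h[...,0]<115)&(h[...,1]>80)&(abs(w[...,2]-.052)<.006)&(np.hypot(w[...,0]-.3755,w[...,1]-.2685)<.05)
P=(w[m][:,:2]*1000).astype(np.float32);print(len(P),cv2.minEnclosingCircle(P),np.median(P,axis=0))
E
python3 look.py;python3 go.py 375.5 268.5 16 70
```

```text
time_s: 5.08
tcp_pos: [0.3717, 0.2685, 0.1469]
orientation: [-0.553, -3.092, 0.001]
wrist_force: [0.9, 0.7, -1.0]
gripper_width: 0.0642
grip_force: 0.0
1668 ((376.5323791503906, 269.2574462890625), 17.907655715942383) [375.26498 269.80927]
board [591.4 -55.3] [102.1 219.5] 3.6 2185 [[534.0, 51.0], [547.0, -168.0], [649.0, -162.0], [635.0, 57.0]] z [82.2 87.3 92.4]
tcp [371.9 268.5 147.1] yhead 69.8 tilt [-0. -0. -1.] q [ 0.47  0.17  1.87 -0.    1.1  -0.74] F [-0.4  0.4  0. ] t 5.1833
rows [-0.0067  0.0027  0.2622] yaw -0.0028
```

View pics/w2.png

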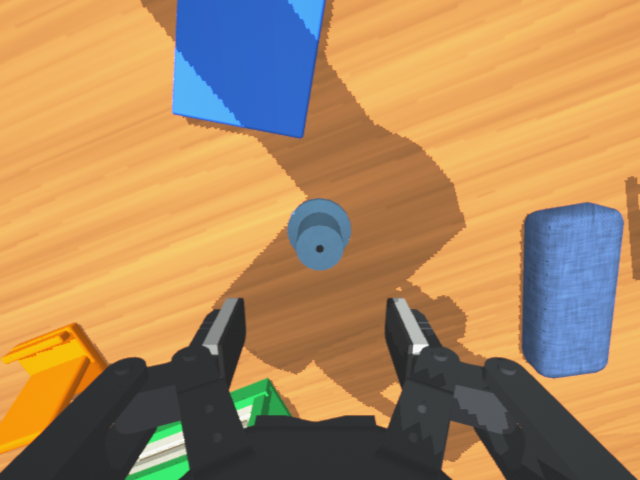

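View pics/look.png

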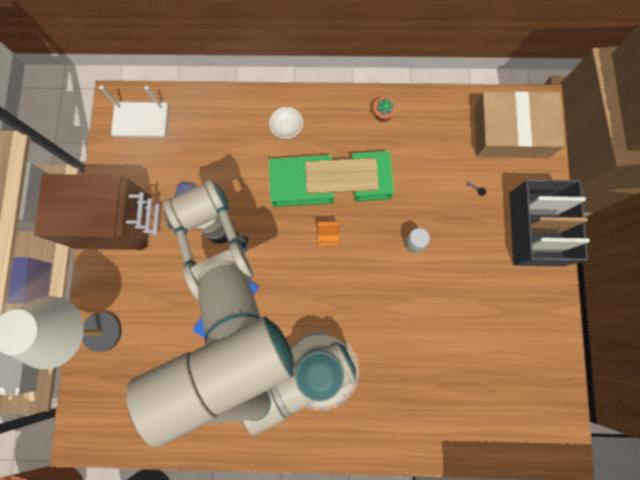

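The wrist view shows the holder standing free at (320,240), with the blue panel well clear at (245,65). The top view shows the oak board bridging both tiers at (342,176).

```bash
python3 -m jog '-0.008 0.004 0.06 0 0.75;-0.008 0.004 0.12 0 0.75;-0.008 0.004 0.18 0 0.75;-0.008 0.004 0.23 0 0.75;-0.008 0.004 0.262 0 0.75;-0.008 0.004 0.262 0 0.75;-0.008 0.004 0.262 0 0.75'; python3 go.py 376 269 16 70
python3 -m jog '0 0 0 0 0.2;0 0 0 0 0.2;0 0 0 0 0.2;0 0 0 0 0.2;0 0 0 0 0.2;0 0 0 0 0.2;0 0 0 0 0.2;0 0 0 0 0.2'; python3 go.py 376 269 150 70
```

```text
time_s: 5.77
tcp_pos: [0.376, 0.2689, 0.0158]
orientation: [-0.551, -3.091, 0.002]
wrist_force: [-0.3, 0.4, -0.5]
gripper_width: 0.064
grip_force: 0.0
tcp [376.  268.9  15.8] yhead 69.8 tilt [-0.002 -0.001 -1.   ] q [ 0.47  0.35  2.04  0.    0.75 -0.75] F [-0.3  0.4 -0.5] t 5.7667
rows [ 0.      0.0003 -0.0005] yaw -0.0022
time_s: 6.43
tcp_pos: [0.3774, 0.2699, 0.0179]
orientation: [0.548, 3.09, 0.003]
wrist_force: [-0.3, 0.1, 7.4]
gripper_width: 0.034
grip_force: 59.5
tcp [377.4 269.9  17.9] yhead 69.9 tilt [ 0.003  0.002 -1.   ] q [ 0.47  0.34  2.04 -0.    0.75 -0.75] F [-0.3  0.1  7.4] t 6.4333
rows [ 0.0014 -0.002  -0.2643] yaw -0.0013
```

```bash
python3 -m jog '0 0 -0.06 0 0.2;0 0 -0.12 0 0.2;0 0 -0.2 0 0.2;0 0 -0.28 0 0.2;0 0 -0.34 0 0.2;0 0 -0.34 0 0.2;0 0 -0.34 0 0.2'; python3 go.py 593.5 -58 150 70
```

```text
time_s: 7.02
tcp_pos: [0.377, 0.2699, 0.1885]
orientation: [0.548, 3.089, 0.005]
wrist_force: [-0.1, 0.1, -2.2]
gripper_width: 0.034
grip_force: 60.1
tcp [377.  269.9 188.5] yhead 69.9 tilt [ 0.005  0.003 -1.   ] q [ 0.47  0.14  1.8   0.    1.2  -0.75] F [-0.1  0.1 -2.2] t 7.0167
rows [-0.6318 -0.4671  0.0774] yaw -0.0014
```

```bash
python3 -m jog '-0.06 -0.045 0 0 0.2;-0.12 -0.09 0.02 0 0.2;-0.18 -0.135 0.03 0 0.2;-0.24 -0.18 0.04 0 0.2;-0.3 -0.225 0.05 0 0.2;-0.36 -0.27 0.05 0 0.2;-0.42 -0.31 0.05 0 0.2;-0.48 -0.355 0.05 0 0.2;-0.54 -0.4 0.05 0 0.2;-0.6 -0.44 0.05 0 0.2;-0.632 -0.467 0.05 0 0.2;-0.632 -0.467 0.05 0 0.2'; python3 -m jog '0 0 0 0 0.2;0 0 0 0 0.2;0 0 0 0 0.2'; python3 - <<'E'
from h import *
st=state();s=snapshot("wrist");w=world(s,st);f=s["frame"];cv2.imwrite("pics/w3.png",f)
E
python3 go.py 593.5 -58 110 70
```

```text
time_s: 8.02
tcp_pos: [0.594, -0.0629, 0.1586]
orientation: [-0.554, -3.091, 0.003]
wrist_force: [-0.1, 0.4, -1.4]
gripper_width: 0.0341
grip_force: 60.3
time_s: 8.27
tcp_pos: [0.591, -0.0574, 0.1603]
orientation: [-0.547, -3.091, -0.001]
wrist_force: [0.3, 0.1, -1.2]
gripper_width: 0.0337
grip_force: 60.3
tcp [591.3 -57.3 160.7] yhead 69.9 tilt [-0.002  0.001 -1.   ] q [-0.21  0.35  1.57  0.    1.22 -1.43] F [-0.9 -0.6 -0.4] t 8.3167
rows [-4.800e-03  1.000e-04  1.014e-01] yaw -0.0006
```

View pics/w3.png

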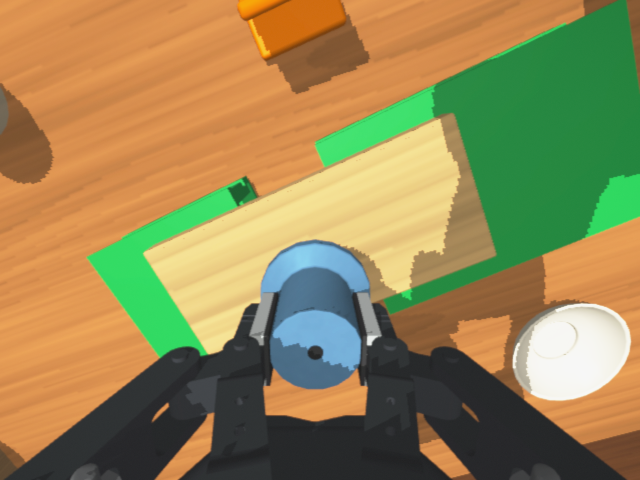

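The holder is held upright at (315,320) above the board, over the gap. Now I'll lower it.

```bash
python3 -m jog '-0.004 0 0.03 0 0.2;-0.004 0 0.06 0 0.2;-0.004 0 0.085 0 0.2;-0.004 0 0.097 0 0.2;-0.004 0 0.097 0 0.2;-0.004 0 0.097 0 0.2'; python3 -m jog '0 0 0.002 0 0.2;0 0 0.004 0 0.2;0 0 0.006 0 0.2;0 0 0.006 0 0.2;0 0 0.006 0 0.2'
```

```text
time_s: 8.82
tcp_pos: [0.5942, -0.0587, 0.113]
orientation: [-0.547, -3.093, -0.0]
wrist_force: [0.3, 0.1, -1.6]
gripper_width: 0.0342
grip_force: 60.3
time_s: 9.23
tcp_pos: [0.5945, -0.0594, 0.11]
orientation: [0.549, 3.093, 0.0]
wrist_force: [-0.3, -0.1, -0.8]
gripper_width: 0.0341
grip_force: 60.3
```

```bash
python3 -m jog '0 0 0.002 0 0.2;0 0 0.004 0 0.2;0 0 0.004 0 0.2'
```

```text
time_s: 9.48
tcp_pos: [0.5942, -0.0594, 0.1076]
orientation: [-0.549, -3.093, -0.0]
wrist_force: [0.0, -1.4, -1.3]
gripper_width: 0.0341
grip_force: 60.3
```

```bash
python3 -m jog '0 0 0.002 0 0.2;0 0 0.003 0 0.2;0 0 0.003 0 0.2;0 0 0.003 0 0.2'
```

```text
time_s: 9.82
tcp_pos: [0.5943, -0.0593, 0.1062]
orientation: [-0.549, -3.093, -0.0]
wrist_force: [0.1, 0.2, -1.9]
gripper_width: 0.0342
grip_force: 60.3
```

```bash
python3 -m jog '0 0 0.002 0 0.2;0 0 0.003 0 0.2;0 0 0.003 0 0.2;0 0 0.003 0 0.2'
```

```text
time_s: 10.15
tcp_pos: [0.5946, -0.0594, 0.1057]
orientation: [0.549, 3.092, 0.0]
wrist_force: [-1.8, -0.6, 5.7]
gripper_width: 0.0339
grip_force: 61.1
```

Contact confirmed (Fz went from -1.9 to +5.7 N). I'll release and rise.

```bash
python3 -m jog '0 0 0 0 0.5;0 0 0 0 0.6;0 0 0 0 0.75;0 0 0 0 0.75;0 0 0 0 0.75'; python3 -m jog '0 0 -0.02 0 0.75;0 0 -0.05 0 0.75;0 0 -0.1 0 0.75;0 0 -0.16 0 0.75;0 0 -0.22 0 0.75;0 0 -0.28 0 0.75;0 0.06 -0.3 0 0.75;0 -0.06 -0.3 0 0.75;0.08 0 -0.3 0 0.75;0.16 0 -0.3 0 0.75;0.24 0 -0.3 0 0.75;0.3 0 -0.3 0 0.75'; python3 -m jog '0.08 0 0 0 0.75;0.16 0 0 0 0.75;0.16 0 0 0 0.75;0.16 0 0 0 0.75'
python3 look.py; python3 - <<'E'
from h import *
for n in("top","scene"):
    s=snapshot(n);w=world(s);z=s["z_map"]
    m=(z>0)&(abs(w[...,2]-.139)<.008)&(np.hypot(w[...,0]-.594,w[...,1]+.059)<.06)
    P=(w[m][:,:2]*1000).astype(np.float32);print(n,len(P),cv2.minEnclosingCircle(P),np.median(w[m][:,2]))
cv2.imwrite("pics/fin.png",cv2.resize(s["frame"][200:380,200:480],(784,504),interpolation=2))
E
```

```text
time_s: 10.57
tcp_pos: [0.5944, -0.0593, 0.1045]
orientation: [-0.549, -3.093, -0.0]
wrist_force: [-0.1, -0.0, -0.7]
gripper_width: 0.064
grip_force: 0.0
time_s: 11.57
tcp_pos: [0.4504, -0.0068, 0.2552]
orientation: [-0.549, -3.092, -0.001]
wrist_force: [-0.0, 0.1, -0.3]
gripper_width: 0.0638
grip_force: 0.0
time_s: 11.9
tcp_pos: [0.3768, 0.0204, 0.2558]
orientation: [0.547, 3.091, 0.0]
wrist_force: [0.1, -0.2, 0.8]
gripper_width: 0.0642
grip_force: 0.0
board [591.  -55.3] [103.1 218.6] 3.9 1285 [[532.0, 50.0], [547.0, -168.0], [650.0, -161.0], [635.0, 57.0]] z [81.8 87.2 92.7]
top 115 ((593.2013549804688, -60.497962951660156), 18.611059188842773) 0.13946613739559255
scene 220 ((593.6721801757812, -60.72637939453125), 19.418882369995117) 0.1398174689200543
```

View pics/fin.png

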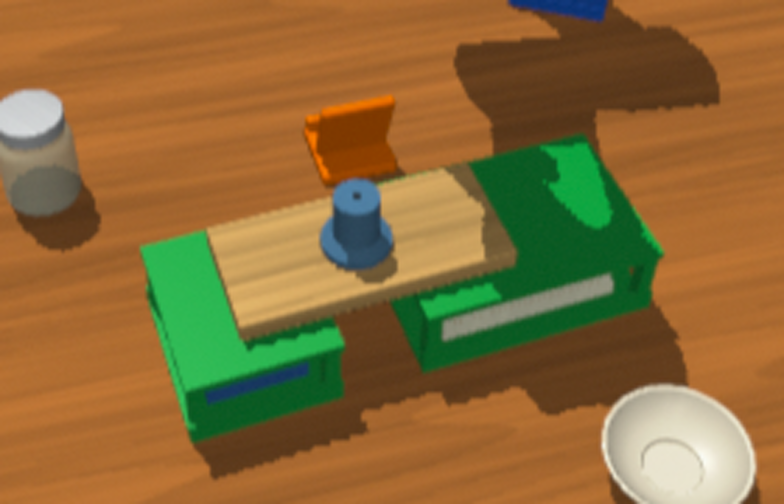

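The view shows the board spanning both tiers, with the holder upright on it over the gap at (357,225). The bystanders I can see in this crop, the jar and the phone stand, are where they were.

```bash
python3 -c "from cell import hand_in;print(hand_in())"
```

```text
the job is handed in; nothing more can be done
None
```

The oak board now bridges the gap with about 7 cm of its length on each tier, the incense holder stands upright on it over the gap, and the job was handed in at about 12 s of the 58 s allowed (no verdict was returned).

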